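Shut down the heated-stage microscope session

ROBOT

A 6-joint arm with a two-finger parallel gripper is mounted at the origin on the work surface. World frame = base frame: x ahead of the robot, y to its left, z up, the work surface at z = 0. Lengths are in m, angles in rad, forces in N, time in s.
With the tool pointing down it reaches from about 0.35 to 0.775 m from the base axis. Payload 5.5 kg.
Tool frame: the origin (TCP) lies on the centre line of the jaws, within the pads' length; the fingertips stand 11 mm ahead of it and the grasp point (between the pads) lies 8 mm behind it; z points along the fingers, y is the line along which they close (so a half turn about z gives the same grasp; the last joint's range is limited). The gripper opens to 85 mm and grips with 20 to 120 N. Pads are 22 mm wide; open, the fingers measure 114 mm over their backs; the gripper's body (76 mm by 85 mm) begins 54 mm behind the grasp point. The pads swing forward as they close: fully open they stand 13 mm farther back than shut.
Start: joints at [-1.379, 0.313, 0.046, 1.304, 0, 1.431], TCP at [0.187, -0.544, 0.242] pointing down, gripper open.
Joint ranges: [-2.76, 2.76], [-0.86, 1.69], [-1.03, 1.26], [-2.2, 2.34], [-1.47, 1.5], [-3.14, 3.14]. Speed limits (rad/s): [2.57, 2.57, 3.14, 3.14, 3.14, 3.14].

INTERFACE

Orientations are given as a unit quaternion [w, x, y, z].
In Python, from workcell import env, viewer, order, models gives the robot as it stands.
- The arm moves only by the tool drive_tool, never from a script. Its argument "series" is a list that holds one entry, the list of rows, each a list of 6 numbers: the shift along the tool's x, y, z each as a share of 120 mm, from -1 to 1, then the turn, a rotation vector about the tool's x, y, z each as a share of 180 degrees, from -1 to 1. A call has 1 to 20 rows; each row shifts and turns the commanded pose from where the row before left it, along the tool's axes as they then stand; what a row does not reach is not made up. A row lasts 1/8 s, in which the tool goes at most 62.5 mm and 10.7 degrees, less where a joint would pass 70% of its speed; a pose out of reach is approached as far as the arm can. A call with a number of a shift or a turn outside -1 to 1 is refused whole. A call with a gripper value outside its range is refused whole. "jaw" is the opening, from -1 (shut) to 1 (fully open), set as the call begins (left out, the last holds). The fingers move at their own pace and stop on an object; "grip_force" is the grip in N (left out, the last holds). Time passes only in rows, so rows that do not move let the fingers close. It gives the time, the measured TCP pose, the force, the opening and the grip force at its end, in the units of the state.
- env.get_state(): the state, without advancing time (a new reading comes with each control period).
- viewer.read_camera(name): name is "scene" or "top" or "wrist"; returns the picture (384x512x3 uint8, red, green, blue); there is no depth.
- viewer.camera_info(name): a dict with "intrinsics" (3x3 intrinsics, pixels), "R" (3x3) and "t" (3): a world point X has camera coordinates R X + t; the wrist camera has in their place "T_tool_cam" (4x4, takes a point from camera to tool coordinates, whose origin is the TCP and whose axes are the flange's). Camera axes: x right, y down, z forward; pixel columns grow to the right and rows downward; lengths in m; the calibration is good to about 2 mm. A picture is of the moment at which its call begins: read the wrist's pose just before it. camera_info takes no time and is no camera call.
- order.hand_in(): hands the job in; it is judged then, once.
Trained networks look in the newest picture that a camera, given by its name, has taken for a name from the list of things; names that differ only in an ending like _2 or _b are one class to them, and where a whole thing is asked for, a point or a joint stands for the part that bears it (a point fixed in the world has none). Each returns a list of dicts, best first, with "score" (0 to 1); they miss things now and then, are a little off and sometimes report something else, mostly with a low value. They report only what shows in the picture. A call takes as long as a camera call. They do not tell look-alikes from the thing itself.
- models.silhouettes(label, camera): "region" (384x512 bool, what is visible of it) and "location" ([column, row] in pixels, amid what is visible of it).
The state is a dict: "clock": time; "joint_pos": joint angles; "qvel": joint speeds; "tau": joint torques, N m; "tcp_pos": TCP position; "orientation": TCP orientation; "wrist_force": force on the tool from outside, world axes, zero at the start; "ft_torque": the same for the moment, N m; "finger_gap": finger opening in m; "grip_force": force on a finger pad.
Only numpy, scipy, OpenCV 4.12 (cv2) and the standard library are available. Lean on these libraries where they do the work, as an engineer would, in place of code of your own. Each camera call takes 0.05 s, during which the arm holds its last target. There are 200 camera calls.

TASK

Shut down the microscope session with light presses of the fingertips: press down the button on the heater box, then the one on the lamp housing, then the one on the power block, each gently and well down, so that it stays down. Leave the hot plate on (do not press its button). Do not pick up, shift or tip the equipment or anything else on the bench.

Things in the scene. Friction and masses are not known exactly. Their poses are not given: they have to be found in the camera images.
- heater: loose cream box, 110 (x) x 90 (y) x 60 tall, with a silver dial on its front (-x) side; about 0.85 kg; its button stands on the top, 15 mm behind (+x) the middle. Origin at the centre of its underside on the bench, z up; it stands turned up to 0.4 rad either way.
- heater_cap (a point): centre of the top face of the black round push-button cap of the heater box (cap 28 across, standing 26 proud of the face it sits on when up; 86 above the bench when up). The point goes down with the cap.
- heater_button (a joint): how far the button of the heater box is pressed, m: 0 up, 0.016 fully down against its end stop; 0.008 or more counts as down. The push needed grows from about 3.5 N at the top to 6 N at the bottom, beyond which the end stop is hard; it stays where it is pushed and does not come back up.
- lamp: loose finned aluminium drum lying along its x axis on a dark foot, 120 long, 69 across; a grey block on top, its upper face 84 above the bench, carries its button, 10 mm behind (+x) the middle; about 0.8 kg. Origin at the centre of its underside on the bench, z up; it stands turned up to 0.4 rad either way.
- lamp_cap (a point): centre of the top face of the black round push-button cap of the lamp housing (cap 28 across, standing 26 proud of the face it sits on when up; 110 above the bench when up). The point goes down with the cap.
- lamp_button (a joint): how far the button of the lamp housing is pressed, m: 0 up, 0.016 fully down against its end stop; 0.008 or more counts as down. The push needed grows from about 3.5 N at the top to 6 N at the bottom, beyond which the end stop is hard; it stays where it is pushed and does not come back up.
- power: loose long low white block, 160 (x) x 60 (y) x 42 tall, with two grey sockets on top; about 0.6 kg; its button stands on the top near the front end, 52 mm in front (-x) of the middle. Origin at the centre of its underside on the bench, z up; it stands turned up to 0.4 rad either way.
- power_cap (a point): centre of the top face of the black round push-button cap of the power block (cap 28 across, standing 26 proud of the face it sits on when up; 68 above the bench when up). The point goes down with the cap.
- power_button (a joint): how far the button of the power block is pressed, m: 0 up, 0.016 fully down against its end stop; 0.008 or more counts as down. The push needed grows from about 3.5 N at the top to 6 N at the bottom, beyond which the end stop is hard; it stays where it is pushed and does not come back up.
- hotplate: loose cream instrument, 120 (x) x 110 (y), body top 46 above the bench, with a round white plate (76 across, top at 54) carrying a beaker, and a black dial on its front; about 0.9 kg; its button, which must not be pressed, stands on top near the front, 41 mm in front (-x) of the middle. Origin at the centre of its underside on the bench, z up; it stands turned up to 0.4 rad either way.
- hotplate_cap (a point): centre of the top face of the black round push-button cap of the hot plate (cap 28 across, standing 26 proud of the face it sits on when up; 72 above the bench when up). The point goes down with the cap.
- hotplate_button (a joint): how far the button of the hot plate is pressed, m: 0 up, 0.016 fully down against its end stop; 0.008 or more counts as down. The push needed grows from about 3.5 N at the top to 6 N at the bottom, beyond which the end stop is hard; it stays where it is pushed and does not come back up.
- beaker: bystander: empty glass beaker, 58 across, 70 tall, standing on the round top of the hot plate; origin at the centre of its underside.
- dish: bystander: single clear covered petri dish, 90 across, 15 tall, flat on the bench; origin at the centre of its underside.
- dish_stack: bystander: stack of three clear petri dishes, 90 across, 47 tall; origin at the centre of its underside.
- tipbox: bystander: white pipette-tip box with a blue lid, 88 x 123 x 72 tall; origin at the centre of its underside.
- reagent: bystander: amber glass bottle, 60 across, 130 tall; origin at the centre of its underside.
- vial: bystander: small clear glass vial with cap, 24 across, 50 tall; origin at the centre of its underside.
- rack: bystander: grey tube rack block with eight holes, 60 x 130 x 45 tall; origin at the centre of its underside.
- objective: bystander: loose steel microscope objective standing on its wide end, 33 across, 46 tall; origin at the centre of its underside.
There are look-alikes about, which are no part of the job. What is shaped like the lamp but red or yellow is not meant.

How it is judged:
By the outcome, as a careful person would: the job done as asked, in the order asked, and still so for the second after the job is handed in, with the robot touching nothing.
It also fails if it takes over 58 s, if anything falls off the work surface, if the arm or the gripper's body presses on something with over 40 N, if the wrist force passes 120 N, or if a joint passes its speed limit or range.

## Working session

There is one attempt and no reset: what is moved stays moved. The work goes in short steps, Python scripts to look and compute and a tool call to move; the robot and the scene stay as the last step left them, time stands still between calls to the robot, and variables do not carry over. Pictures are saved under pics/ and viewed, at most 10 in all, crops included, and the job is handed in when it is done.

Besides the shell and the picture viewer there is one more tool, called after "Emit:" as a command line: name --argument value ..., lists and objects as JSON in quotes. drive_tool: Moves the arm, as the interface text tells. Its arguments: {"type":"object","properties":{"series":{"type":"array"},"jaw":{"type":"number"},"grip_force":{"type":"number"}},"required":["series"]}

```bash
mkdir -p pics; ls
cat > h.py <<'E'
from workcell import env, viewer, order, models
import numpy as np, cv2
def save(n,im): cv2.imwrite('pics/'+n,cv2.cvtColor(im,cv2.COLOR_RGB2BGR))
def ray(name,px,z):
    c=viewer.camera_info(name);K=np.array(c['intrinsics']);R=np.array(c['R']);t=np.array(c['t'])
    d=R.T@np.linalg.inv(K)@[px[0],px[1],1.];o=-R.T@t
    return o+d*(z-o[2])/d[2]
def proj(name,X):
    c=viewer.camera_info(name);p=np.array(c['intrinsics'])@(np.array(c['R'])@X+c['t']);return p[:2]/p[2]
E
python3 - <<'E'
from h import *
a=viewer.read_camera('top');b=viewer.read_camera('scene')
save('top.png',cv2.resize(a,(800,600)));save('scene.png',cv2.resize(b,(800,600)))
for n,z in [('heater_cap',.086),('lamp_cap',.110),('power_cap',.068),('hotplate_cap',.072)]:
  for cam in('top','scene'):
    for d in models.silhouettes(n,cam):
      print(n,cam,round(d['score'],2),np.round(d['location']),d['region'].sum(),ray(cam,d['location'],z).round(3))
s=env.get_state();print({k:np.round(v,3) for k,v in s.items()})
for c in('top','scene'):
  i=viewer.camera_info(c);print(c,(-np.array(i['R']).T@i['t']).round(2))
print(viewer.camera_info('wrist'))
E
```

```text
pics
lamp_cap top 0.66 [348. 197.] 73 [ 0.502 -0.304  0.11 ]
lamp_cap top 0.62 [358. 267.] 59 [ 0.28  -0.325  0.11 ]
lamp_cap top 0.59 [402. 205.] 65 [ 0.472 -0.473  0.11 ]
lamp_cap scene 0.58 [ 79. 240.] 163 [ 0.478 -0.473  0.11 ]
lamp_cap scene 0.58 [117. 188.] 102 [ 0.302 -0.329  0.11 ]
lamp_cap scene 0.5 [151. 227.] 113 [ 0.52 -0.31  0.11]
lamp_cap scene 0.46 [310. 211.] 1108 [0.67  0.067 0.11 ]
power_cap top 0.59 [201. 198.] 60 [0.514 0.167 0.068]
power_cap scene 0.47 [305. 195.] 80 [0.555 0.141 0.068]
power_cap scene 0.22 [335. 162.] 82 [0.45  0.352 0.068]
hotplate_cap scene 0.69 [332. 162.] 63 [0.452 0.335 0.072]
{'clock': np.float64(0.5), 'joint_pos': array([-1.379,  0.313,  0.046,  1.304, -0.   ,  1.431]), 'qvel': array([-0.   , -0.   , -0.001, -0.002, -0.002,  0.001]), 'tau': array([-1.0000e-03, -4.8000e+01,  2.9853e+01,  2.0000e-03, -0.0000e+00,
        0.0000e+00]), 'tcp_pos': array([ 0.187, -0.544,  0.242]), 'orientation': array([ 0.   ,  0.986,  0.165, -0.   ]), 'wrist_force': array([0.648, 0.774, 0.715]), 'ft_torque': array([ 0.015, -0.029, -0.002]), 'grip_force': np.float64(0.0), 'finger_gap': np.float64(0.085)}
top [ 0.36 -0.02  1.66]
scene [ 1.34 -0.53  0.74]
{'intrinsics': array([[337.57677719,   0.        , 258.62336039],
       [  0.        , 337.57677719, 188.43852568],
       [  0.        ,   0.        ,   1.        ]]), 'T_tool_cam': array([[-2.43219218e-04, -9.46998930e-01, -3.21236622e-01,
         8.42591519e-02],
       [ 9.99999580e-01,  5.34671545e-05, -9.14753903e-04,
        -7.16203145e-04],
       [ 8.83446575e-04, -3.21236710e-01,  9.46998519e-01,
        -1.31079454e-01],
       [ 0.00000000e+00,  0.00000000e+00,  0.00000000e+00,
         1.00000000e+00]])}
```

View pics/top.png

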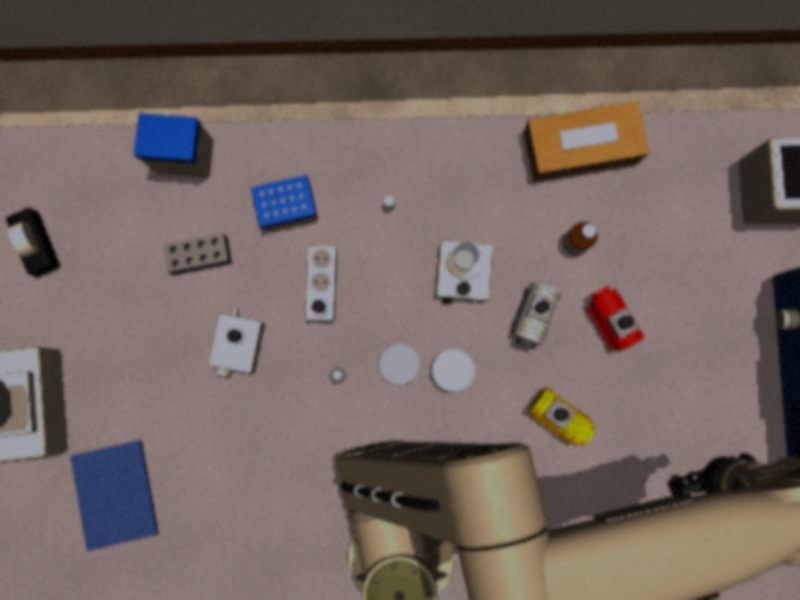

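View pics/scene.png

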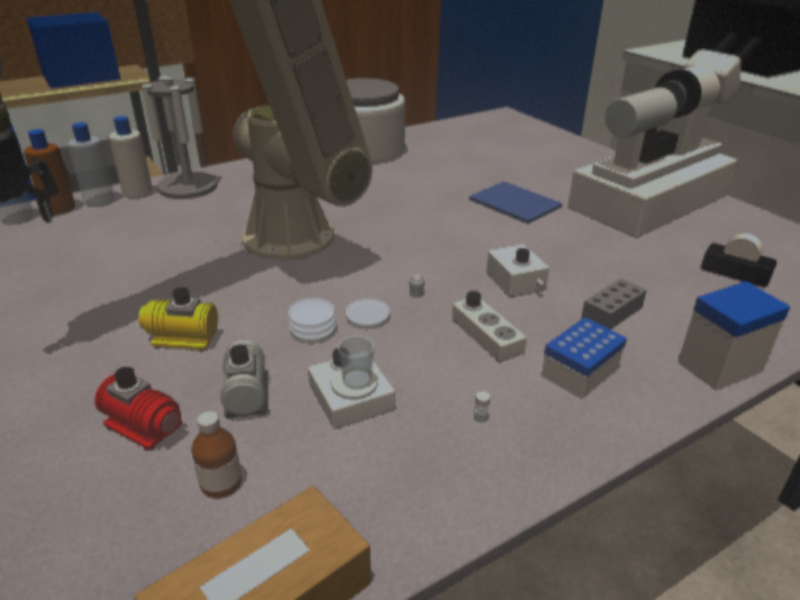

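The top picture shows the grey lamp's cap at (541,306), the heater's at (234,336), the power block's at (318,306) and the hot plate's at (463,288). These are at 800x600 scale. Things that could be taken for the lamp are the red one at (622,318) and the yellow one at (562,414). I choose the grey one, and the heater is the only cream box with the silver dial (222,373). Next I measure the caps and check them in one close crop.

Run:
```python
from h import *
a=viewer.read_camera('top');b=viewer.read_camera('scene')
save('crop.png',cv2.resize(a[130:250,120:420],(800,320),interpolation=cv2.INTER_CUBIC))
top={'heater':(234,336,.086),'power':(318,306,.068),'hotplate':(463,288,.072),'lamp':(541,306,.11)}
sc={'heater':(522,255,.086),'power':(474,299,.068),'hotplate':(343,355,.072),'lamp':(240,353,.11)}
def cap(im,u,v,r=8):
  u,v=u*.64,v*.64;x0,y0=int(u)-r,int(v)-r
  g=im[y0:y0+2*r+1,x0:x0+2*r+1].max(2).astype(float)
  m=(g<75).astype(np.uint8);n,l,s,c=cv2.connectedComponentsWithStats(m)
  k=l[r-2:r+3,r-2:r+3];k=np.bincount(k[k>0]).argmax();w=np.where(l==k,90-g,0)
  yy,xx=np.mgrid[:2*r+1,:2*r+1];return np.array([(w*xx).sum()/w.sum()+x0,(w*yy).sum()/w.sum()+y0]),s[k,4]
for n in top:
  p,k=cap(a,*top[n][:2]);q,k2=cap(b,*sc[n][:2]);z=top[n][2]
  print(n,p.round(1),k,ray('top',p,z-.003).round(4),'scene',k2,ray('scene',q,z-.01).round(4))
```

```text
heater [149.6 214.5] 47 [0.4628 0.3314 0.083 ] scene 56 [0.4656 0.3313 0.076 ]
power [203.5 195.8] 44 [0.5209 0.1595 0.065 ] scene 68 [0.5237 0.1587 0.058 ]
hotplate [296.1 184.3] 45 [ 0.551  -0.1438  0.069 ] scene 48 [ 0.5551 -0.1526  0.062 ]
lamp [346.5 196.2] 53 [ 0.5043 -0.2998  0.107 ] scene 118 [ 0.5084 -0.3027  0.1   ]
```

View pics/crop.png

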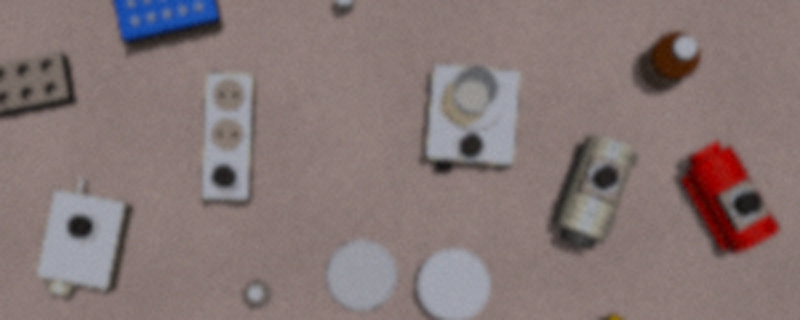

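The crop confirms it: the cream heater has its silver dial at its lower end, the power block has its two sockets, and the grey lamp is clearly separate from the red one. I start by turning the tool to yaw 90° (tool x = world +y, tool y = world +x), shutting the jaw and moving over.

Emit:
drive_tool --series '[[[0,0,0,0,0,-0.0493],[0,0,0,0,0,-0.0493],[0,0,0,0,0,-0.0493],[0,0,0,0,0,-0.0493],[0,0,0,0,0,-0.0493],[0,0,0,0,0,-0.0493],[0,0,0,0,0,-0.0493],[0,0,0,0,0,-0.0493],[0.29,0.35,0,0,0,0],[0.29,0.35,0,0,0,0],[0.29,0.35,0,0,0,0],[0.29,0.35,0,0,0,0],[0.29,0.35,0,0,0,0],[0.29,0.35,0,0,0,0],[0.29,0.35,0,0,0,0],[0,0,0,0,0,0],[0,0,0,0,0,0]]]' --jaw -1 --grip_force 20

```text
clock: 2.72
tcp_pos: [0.4812, -0.3, 0.2422]
orientation: [-0.0, 0.707, 0.707, -0.0]
wrist_force: [0.3, -0.6, -0.8]
finger_gap: 0.0002
grip_force: 0.0
```

Emit:
drive_tool --series '[[[0.4045,-0.0115,0,0,0,0],[0.4045,-0.0115,0,0,0,0],[0.4045,-0.0115,0,0,0,0],[0.4045,-0.0115,0,0,0,0],[0.4045,-0.0115,0,0,0,0],[0.4045,-0.0115,0,0,0,0],[0.4045,-0.0115,0,0,0,0],[0.4045,-0.0115,0,0,0,0],[0.4045,-0.0115,0,0,0,0],[0.4045,-0.0115,0,0,0,0],[0.4045,-0.0115,0,0,0,0],[0.4045,-0.0115,0,0,0,0],[0.4045,-0.0115,0,0,0,0],[0,0,0.3,0,0,0],[0,0,0.3,0,0,0],[0,0,0,0,0,0],[0,0,0,0,0,0]]]'

```text
clock: 4.85
tcp_pos: [0.4644, 0.3302, 0.1716]
orientation: [0.0, 0.708, 0.706, 0.001]
wrist_force: [0.7, -0.2, 0.2]
finger_gap: 0.0
grip_force: 0.0
```

```bash
cat >> h.py <<'E'
def wproj(X,s):
    w,x,y,z=s['orientation'];from scipy.spatial.transform import Rotation as R
    Rt=R.from_quat([x,y,z,w]).as_matrix();i=viewer.camera_info('wrist');T=i['T_tool_cam']
    p=Rt.T@(np.array(X)-s['tcp_pos']);c=np.linalg.inv(T)@[*p,1];q=i['intrinsics']@c[:3];return q[:2]/q[2]
E
python3 - <<'E'
from h import *
s=env.get_state();w=viewer.read_camera('wrist')
print(s['tcp_pos'].round(4),s['wrist_force'].round(2))
im=w.copy()
for X in ([.463,.331,.086],[.478,.331,.086],[.463,.346,.086]):
  p=wproj(X,s);print(p);cv2.circle(im,tuple(int(v) for v in p),2,(255,0,0),-1)
save('w1.png',im)
E
```

```text
[0.4644 0.3302 0.1716] [ 0.73 -0.21  0.2 ]
[254.89414426 202.00088953]
[276.73135798 201.9482805 ]
[254.76987751 181.16375511]
```

View pics/w1.png

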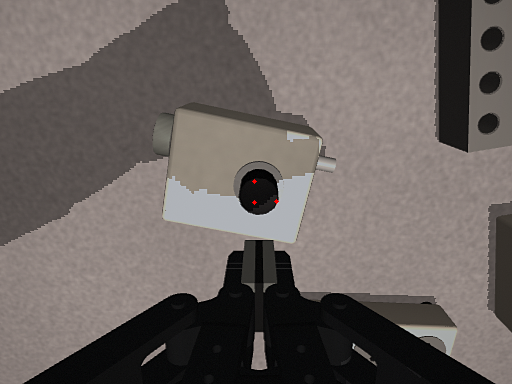

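The wrist view shows the cap centre at about (259,196), 3-4 mm from the prediction at (255,202). I correct slightly and go down to just above contact.

Emit:
drive_tool --series '[[[0.02,0.008,0,0,0,0],[0,0,0.2,0,0,0],[0,0,0.2,0,0,0],[0,0,0.1,0,0,0],[0,0,0.06,0,0,0],[0,0,0,0,0,0],[0,0,0,0,0,0]]]'

```text
clock: 5.78
tcp_pos: [0.4648, 0.3336, 0.1039]
orientation: [0.0, 0.707, 0.707, 0.001]
wrist_force: [-0.0, -0.0, 0.4]
finger_gap: 0.0002
grip_force: 0.0
```

Emit:
drive_tool --series '[[[0,0,0.03,0,0,0],[0,0,0.03,0,0,0],[0,0,0.02,0,0,0],[0,0,0,0,0,0],[0,0,0,0,0,0]]]'

```text
clock: 6.4
tcp_pos: [0.4645, 0.3335, 0.0935]
orientation: [0.0, 0.707, 0.707, 0.0]
wrist_force: [0.6, 0.0, 1.2]
finger_gap: -0.0
grip_force: 0.5
```

Emit:
drive_tool --series '[[[0,0,0.02,0,0,0],[0,0,0.015,0,0,0],[0,0,0,0,0,0]]]'

```text
clock: 6.78
tcp_pos: [0.4645, 0.3334, 0.0892]
orientation: [0.0, 0.707, 0.707, 0.0]
wrist_force: [1.3, 0.3, 2.3]
finger_gap: 0.0
grip_force: 1.3
```

Emit:
drive_tool --series '[[[0,0,0.015,0,0,0],[0,0,0.015,0,0,0],[0,0,0.008,0,0,0]]]'

```text
clock: 7.15
tcp_pos: [0.4645, 0.3335, 0.0848]
orientation: [0.0, 0.707, 0.707, 0.0]
wrist_force: [0.8, 0.1, 6.3]
finger_gap: -0.0001
grip_force: 2.6
```

Run:
```python
from h import *
s=env.get_state();w=viewer.read_camera('wrist')
print(s['tcp_pos'].round(4),s['wrist_force'].round(2))
save('w2.png',w[120:320,140:400].repeat(2,0).repeat(2,1))
```

```text
[0.4645 0.3335 0.0848] [0.78 0.07 6.3 ]
```

View pics/w2.png

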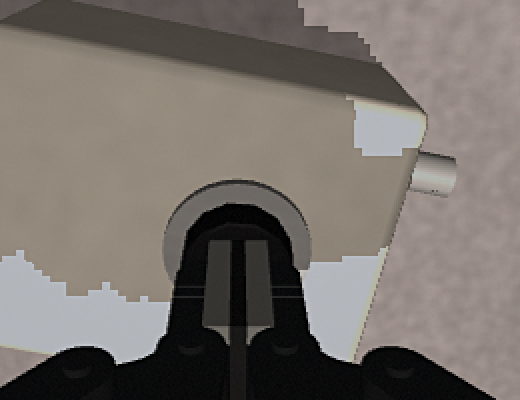

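The wrist view shows the fingertips central on the cap, which is sunk toward its ring. I press slightly more, lift and move over the power block? No: the lamp comes second, so I only lift and check here.

Emit:
drive_tool --series '[[[0,0,0.01,0,0,0],[0,0,0,0,0,0],[0,0,-0.1,0,0,0],[0,0,-0.3,0,0,0],[0,0,-0.3,0,0,0],[0,0,-0.3,0,0,0],[0,0,-0.3,0,0,0],[0,0,0,0,0,0],[0,0,0,0,0,0]]]'

```text
clock: 8.32
tcp_pos: [0.4637, 0.333, 0.2389]
orientation: [-0.0, 0.707, 0.707, -0.001]
wrist_force: [-0.5, -0.2, 0.3]
finger_gap: 0.0002
grip_force: 0.0
```

Run:
```python
from h import *
s=env.get_state();w=viewer.read_camera('wrist');a=viewer.read_camera('scene')
print(s['tcp_pos'].round(4),s['wrist_force'].round(2))
for z in(.086,.080,.074,.070):print(z,wproj([.466,.335,z],s).round(1))
save('w3.png',np.vstack([w[60:260,100:360],cv2.resize(a[130:230,270:400],(260,200))]).repeat(2,1)[:, :] )
```

```text
[0.4637 0.333  0.2389] [-0.52 -0.17  0.26]
0.086 [260.2 173. ]
0.08 [260.2 171.1]
0.074 [260.2 169.3]
0.07 [260.1 168.2]
```

View pics/w3.png

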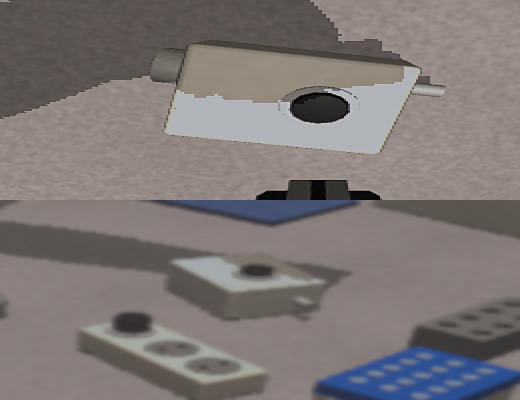

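The heater cap is now low in its ring, and the power cap is still up. On to the lamp.

Emit:
drive_tool --series '[[[-0.4064,0.0263,0,0,0,0],[-0.4064,0.0263,0,0,0,0],[-0.4064,0.0263,0,0,0,0],[-0.4064,0.0263,0,0,0,0],[-0.4064,0.0263,0,0,0,0],[-0.4064,0.0263,0,0,0,0],[-0.4064,0.0263,0,0,0,0],[-0.4064,0.0263,0,0,0,0],[-0.4064,0.0263,0,0,0,0],[-0.4064,0.0263,0,0,0,0],[-0.4064,0.0263,0,0,0,0],[-0.4064,0.0263,0,0,0,0],[-0.4064,0.0263,0,0,0,0],[0,0,0.3,0,0,0],[0,0,0,0,0,0],[0,0,0,0,0,0]]]'

```text
clock: 10.42
tcp_pos: [0.5051, -0.3, 0.2036]
orientation: [-0.001, 0.707, 0.707, -0.0]
wrist_force: [0.8, -0.1, 0.7]
finger_gap: 0.0001
grip_force: 0.0
```

Run:
```python
from h import *
s=env.get_state();w=viewer.read_camera('wrist')
print(s['tcp_pos'].round(4),s['wrist_force'].round(2))
im=w.copy()
for X in ([.505,-.301,.11],[.519,-.301,.11],[.505,-.287,.11]):
  p=wproj(X,s);print(p);cv2.circle(im,tuple(int(v) for v in p),2,(255,0,0),-1)
save('w4.png',im)
```

```text
[ 0.5051 -0.3     0.2036] [ 0.8 -0.1  0.7]
[257.1427916  200.47616153]
[276.82728739 200.48806866]
[257.12136511 181.70194113]
```

View pics/w4.png

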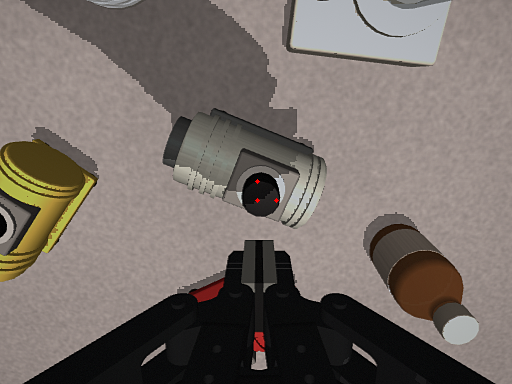

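The wrist view shows the grey lamp's cap top at about (261,197). The red and yellow look-alikes are at (230,290) and (40,200). I descend.

Emit:
drive_tool --series '[[[0.008,0.017,0,0,0,0],[0,0,0.2,0,0,0],[0,0,0.2,0,0,0],[0,0,0.15,0,0,0],[0,0,0.06,0,0,0],[0,0,0.03,0,0,0],[0,0,0,0,0,0],[0,0,0,0,0,0]]]'

```text
clock: 11.48
tcp_pos: [0.5078, -0.3, 0.1276]
orientation: [0.001, 0.707, 0.707, 0.0]
wrist_force: [-0.1, 0.6, 0.0]
finger_gap: -0.0003
grip_force: 0.0
```

Emit:
drive_tool --series '[[[0,0,0.025,0,0,0],[0,0,0.025,0,0,0],[0,0,0.025,0,0,0],[0,0,0.02,0,0,0],[0,0,0,0,0,0]]]'

```text
clock: 12.1
tcp_pos: [0.5074, -0.2998, 0.1153]
orientation: [0.0, 0.707, 0.707, -0.0]
wrist_force: [-0.3, -0.1, 1.0]
finger_gap: 0.0002
grip_force: 0.8
```

Emit:
drive_tool --series '[[[0,0,0.02,0,0,0],[0,0,0.02,0,0,0],[0,0,0.015,0,0,0]]]'

```text
clock: 12.48
tcp_pos: [0.5075, -0.2998, 0.1088]
orientation: [0.0, 0.707, 0.707, -0.0]
wrist_force: [-1.0, 0.7, 4.9]
finger_gap: -0.0001
grip_force: 2.6
```

Emit:
drive_tool --series '[[[0,0,0.01,0,0,0],[0,0,0,0,0,0],[0,0,-0.1,0,0,0],[0,0,-0.3,0,0,0],[0,0,-0.3,0,0,0],[0,0,-0.3,0,0,0],[0,0,-0.1,0,0,0],[0,0,0,0,0,0],[0,0,0,0,0,0]]]'

```text
clock: 13.6
tcp_pos: [0.5068, -0.2992, 0.2378]
orientation: [-0.001, 0.707, 0.707, -0.0]
wrist_force: [-0.2, 0.1, 0.3]
finger_gap: 0.0001
grip_force: 0.0
```

Run:
```python
from h import *
s=env.get_state();w=viewer.read_camera('wrist')
print(s['tcp_pos'].round(4))
save('w5.png',w[60:260,130:390].repeat(2,0).repeat(2,1))
```

```text
[ 0.5068 -0.2992  0.2378]
```

View pics/w5.png

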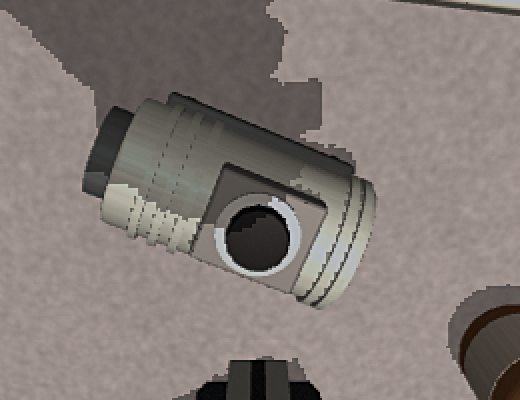

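The lamp cap sits low and centred in its ring. Now the power block.

Emit:
drive_tool --series '[[[0.383,0.0139,0,0,0,0],[0.383,0.0139,0,0,0,0],[0.383,0.0139,0,0,0,0],[0.383,0.0139,0,0,0,0],[0.383,0.0139,0,0,0,0],[0.383,0.0139,0,0,0,0],[0.383,0.0139,0,0,0,0],[0.383,0.0139,0,0,0,0],[0.383,0.0139,0,0,0,0],[0.383,0.0139,0,0,0,0],[0,0,0.35,0,0,0],[0,0,0.35,0,0,0],[0,0,0,0,0,0],[0,0,0,0,0,0]]]'

```text
clock: 15.4
tcp_pos: [0.5243, 0.1598, 0.1562]
orientation: [0.0, 0.707, 0.707, -0.0]
wrist_force: [0.5, 0.1, 0.7]
finger_gap: -0.0
grip_force: 0.0
```

Run:
```python
from h import *
s=env.get_state();w=viewer.read_camera('wrist')
print(s['tcp_pos'].round(4),s['wrist_force'].round(2))
im=w.copy()
for X in ([.523,.160,.068],[.537,.160,.068],[.523,.174,.068]):
  p=wproj(X,s);print(p);cv2.circle(im,tuple(int(v) for v in p),2,(255,0,0),-1)
save('w6.png',im)
```

```text
[0.5243 0.1598 0.1562] [0.51 0.06 0.69]
[255.16555089 201.49671348]
[275.31490146 201.48675947]
[255.08955616 182.29514289]
```

View pics/w6.png

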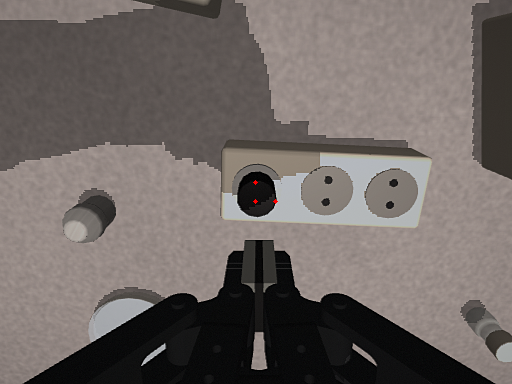

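The power cap is at about (257,197), within 3 mm of the prediction. I descend.

Emit:
drive_tool --series '[[[0.018,0,0,0,0,0],[0,0,0.2,0,0,0],[0,0,0.2,0,0,0],[0,0,0.12,0,0,0],[0,0,0.05,0,0,0],[0,0,0.02,0,0,0],[0,0,0,0,0,0],[0,0,0,0,0,0]]]'

```text
clock: 16.45
tcp_pos: [0.5245, 0.1622, 0.0853]
orientation: [0.0, 0.707, 0.707, 0.0]
wrist_force: [-0.3, 0.6, 0.2]
finger_gap: 0.0002
grip_force: 0.0
```

Emit:
drive_tool --series '[[[0,0,0.025,0,0,0],[0,0,0.025,0,0,0],[0,0,0.025,0,0,0],[0,0,0.02,0,0,0],[0,0,0,0,0,0]]]'

```text
clock: 17.08
tcp_pos: [0.5241, 0.1621, 0.0731]
orientation: [0.0, 0.707, 0.707, 0.0]
wrist_force: [0.1, 0.4, 1.4]
finger_gap: 0.0001
grip_force: 0.6
```

Emit:
drive_tool --series '[[[0,0,0.02,0,0,0],[0,0,0.02,0,0,0],[0,0,0.015,0,0,0],[0,0,0.008,0,0,0],[0,0,0,0,0,0],[0,0,-0.1,0,0,0],[0,0,-0.3,0,0,0],[0,0,-0.3,0,0,0],[0,0,-0.3,0,0,0],[0,0,-0.3,0,0,0],[0,0,0,0,0,0],[0,0,0,0,0,0],[0,0,0,0,0,0]]]'

```text
clock: 18.7
tcp_pos: [0.5232, 0.1619, 0.2204]
orientation: [-0.001, 0.707, 0.707, -0.001]
wrist_force: [-0.2, 0.4, -1.3]
finger_gap: 0.0002
grip_force: 0.0
```

Run:
```python
from h import *
w=viewer.read_camera('wrist');a=viewer.read_camera('scene')
save('w7.png',np.vstack([cv2.resize(w[60:260],(768,300)),cv2.resize(a[150:280,40:420],(768,263))]))
```

```text
(no output)
```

View pics/w7.png

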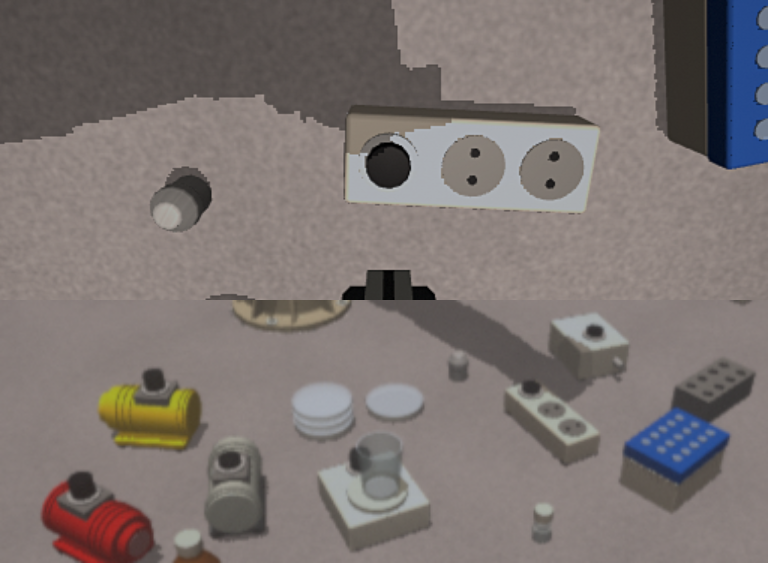

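The heater, lamp and power caps are all down. The hot plate's cap at (357,460) and the look-alikes' caps are still up, and nothing has been shifted.

```bash
python3 -c "
from h import *
print(order.hand_in())"
```

```text
the job is handed in; nothing more can be done
None
```

I pressed the heater, lamp and power buttons in that order, all three stayed down in the last pictures, the hot plate was left on with nothing seen to move, and I handed the job in at about 19 s on the robot's clock.

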